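Set up the polishing jig and hold the plate flush

ROBOT

A 6-joint arm with a two-finger parallel gripper is mounted at the origin on the work surface. World frame = base frame: x ahead of the robot, y to its left, z up, the work surface at z = 0. Lengths are in mm, angles in rad, forces in N, time in s.
With the tool pointing down it reaches from about 325 to 925 mm from the base axis. Payload 3.1 kg.
Tool frame: the origin (TCP) lies between the finger pads; the fingertips stand 11 mm ahead of it and the grasp point (between the pads) lies 8 mm behind it (tcp_to_tips is the distance from the TCP to the fingertips, in mm); z points along the fingers, y is the direction in which the jaws open and shut (so a half turn about z gives the same grasp; the last joint's range is limited). The gripper opens to 85 mm and grips with 20 to 120 N. Pads are 22 mm wide; open, the fingers measure 114 mm over their backs; the gripper's body (76 mm by 85 mm) begins 54 mm behind the grasp point. The pads swing forward as they close: fully open they stand 13 mm farther back than shut.
Start: joints at [1.136, 0.217, 1.613, -0, 1.311, -0.112], TCP at [198.246, 592.738, 242.3] pointing down, gripper open.
Joint ranges: [-2.75, 2.75], [-0.78, 2.1], [0.31, 2.55], [-1.13, 4.27], [0.13, 2.63], [-2.58, 2.58]. Speed limits (rad/s): [2.79, 2.79, 3.14, 3.14, 3.14, 3.14].

INTERFACE

Orientations are given as a unit quaternion [x, y, z, w].
In Python, from station import state, snapshot, finish_job, boxes_of, tcp_to_tips gives the robot as it stands.
- The arm moves only by the tool move_arm, never from a script. Its arguments are lists of equal length, an entry for each row: "offset": the shift along the tool's x, y, z each as a share of 0.25 m, from -1 to 1, a list of three; "delta_rot": the turn, a rotation vector about the tool's x, y, z each as a share of 2 rad, from -1 to 1, a list of three; "claw": the opening, from 0 (shut) to 1 (fully open). In form: {"offset": [[dx, dy, dz], ...], "delta_rot": [[wx, wy, wz], ...], "claw": [claw, ...]}. A call has 1 to 12 rows; each row is the pose to reach, as a shift and turn from the pose commanded when the call began, along the tool's axes at that moment; what a row does not reach only later rows make up. A row lasts 1/12 s, in which the tool goes at most 41.7 mm and 7.16 degrees, less where a joint would pass 70% of its speed; a pose out of reach is approached as far as the arm can. A call with a number of a shift or a turn outside -1 to 1 is refused whole. A call with a gripper value outside its range is refused whole. The fingers move at their own pace and stop on an object; "newtons" is the grip in N (left out, the last holds). Time passes only in rows, so rows that repeat a pose let the fingers close. It gives the time, the measured TCP pose, the force and the opening at its end, in the units of the state.
- state(): the state, without advancing time (a new reading comes with each control period).
- snapshot(name): name is "scene" or "top" or "wrist"; returns a dict with "frame" (480x640x3 uint8, blue, green, red), "mtx" (3x3 intrinsics, pixels), "pose" (4x4, takes a point from camera to world coordinates). Camera axes: x right, y down, z forward; pixel columns grow to the right and rows downward; lengths in mm; the calibration is good to about 2 mm. The wrist camera is an equidistant fisheye: a pixel r from the principal point sees the ray r / f radians off the axis. A picture is of the moment at which its call begins. There is no depth.
- finish_job(): hands the job in, once; it reports no verdict.
Trained networks look in a picture, given as the dict that the camera call returned (one of the last four; its "shot" number tells which), for a name from the list of things; names that differ only in an ending like _2 or _b are one class to them, and where a whole thing is asked for, a point or a joint stands for the part that bears it (a point fixed in the world has none). Each returns a list of dicts, best first, with "p" (0 to 1); they miss things now and then, are a little off and sometimes report something else, mostly with a low value. They report only what shows in the picture. A call takes as long as a camera call. They do not tell look-alikes from the thing itself.
- boxes_of(picture, thing): "location" ([x, y, z] in mm, in the coordinates of the camera as it stood for that picture, good to about 4 mm: the middle of the surface that is visible of it).
The state is a dict: "t": time; "qpos": joint angles; "qvel": joint speeds; "tau": joint torques, N m; "ee_pos": TCP position; "tcp_rot": TCP orientation; "ft_force": force on the tool from outside, world axes, zero at the start; "moment": the same for the moment, N m; "finger_gap": finger opening in mm.
Only numpy, scipy, OpenCV 4.12 (cv2) and the standard library are available. Lean on these libraries where they do the work, as an engineer would, in place of code of your own. Each camera call takes 0.05 s, during which the arm holds its last target. There are 200 camera calls.

TASK

First take the finished round knob out of the jig and lower it gently into the deep pot, without dropping it in. Then slide the spacer, foot down, into the gap beside the plate only on the side where the gap is wide enough, standing on the jig's floor between plate and cheek block, about midway along that block, and let go of it. Last, with the fingers push the plate against the sprung bar until it sits flush on the fence, and finish while still holding it pressed there; leave everything else alone.

Things in the scene. Friction and masses are not known exactly. Their poses are not given: they have to be found in the camera images.
- jig: Dark steel base of the polishing jig, fixed to the bench, 230 (x) x 240 (y) x 10 high. Origin on its underside, 110 from its far edge and 120 from its near edge, midway across. Its x axis points across the jig from the open near side (towards the robot) to the fence. The floor of the jig is 10 above the origin.
- fence_face (a point): Middle of the fence's face, on the jig: the fence is fixed, grey, 26 high, in two halves 32 wide (in y), from 42 to 74 either side of the middle. Its face looks back along the jig's -x. Axes as the jig's.
- bar (a joint): Steel bar, 70 wide, between the two halves of the fence, on springs. 0: it stands 10 mm out of the fence's face (towards the plate); grows (m) as it is pushed in; at 0.010 it is level with the fence's face. It takes about 3 N to start it and 7 N at 0.010, and it springs back when let go.
- plate_center (a point): Centre of the loose aluminium plate lying on the jig's floor between the two cheek blocks, 70 (x, towards the fence) x 100 (y) x 24 high, hollow, about 0.15 kg (it slides easily on the smooth floor). It starts 15 to 25 short of the fence, at most 0.03 rad askew. x axis nearly the jig's.
- slim_cheek: Grey fixed block on the jig beside the plate (left or right of it, it varies), 100 (x) x 20 (y) x 24 high. Origin under its centre, on the jig's floor; axes as the jig's. Its inner face, 10 from its centre, leaves a gap of about 25 (23 to 27) to the plate: the wide gap.
- broad_cheek: Grey fixed block on the other side of the plate, 100 (x) x 46 (y) x 24 high, origin likewise; it leaves a gap of only about 12 (10 to 14) to the plate.
- spacer_center (a point): Centre (half-way up) of the loose wooden spacer standing on the bench: foot block 60 (x) x 17 (y) x 24 high, with a grip tab on top, 40 (x) x 12 (y), rising to 65 in all. This point is 32.5 above its underside. About 60 g. It starts left or right of the jig.
- knob_center (a point): Centre (half-way up) of the finished round steel knob, 42 diameter at half-height, 44 high, on a flat foot of 30; it starts standing on the jig's floor in front of (on the near side of) the plate. About 0.12 kg.
- pot_in (a point): Centre of the inner floor of the deep round steel pot, fixed to the bench left or right of the jig: 60 high, 154 outside diameter, wall 4, inner floor 6 above the bench, so 54 deep inside.
- wheel: Bystander, to be left alone: cork-coloured polishing wheel lying flat, 110 diameter, 26 high. Origin under its centre.
- wax: Bystander, to be left alone: reddish bar of polishing compound, 100 x 40 x 35. Origin under its centre.
- bottle: Bystander, to be left alone: closed green bottle, 60 diameter, 170 high. Origin under its centre.
- flange: Bystander, to be left alone: thick steel ring, 64 diameter, 14 high. Origin under its centre.
- sanding: Bystander, to be left alone: cork sanding block, 110 x 65 x 30. Origin under its centre.
- wrench: Bystander, to be left alone: steel wrench lying on the bench, about 15 thick. Origin under its centre.
- jar: Bystander, to be left alone: amber jar, 70 diameter, 80 high. Origin under its centre.
Mind the look-alikes: they are no part of the job. Of the things shaped like the part that bears knob_center, the bare steel one is meant. Leave any yellow look-alike of the part that bears spacer_center alone.

How it is judged (in metres and radians):
On the way, in this order (a step that is already met when the one before it is completed fails the run):
1. the knob rests in the pot, let go (horizontal distance between knob_center and pot_in below 0.06 m and z of knob_center in the frame of pot_in below 0.032 m and contact force between the fingers and knob below 0.1 N and linear speed of knob below 0.05 m/s), for 0.2 s.
2. the spacer stands in the wide gap, let go (z of spacer_center in the frame of jig below 0.047 m and angle between spacer_center's own z axis and vertical below 0.15 rad and horizontal distance between spacer_center and slim_cheek below 0.042 m and x of spacer_center in the frame of slim_cheek between -0.03 and 0.03 m and horizontal distance between spacer_center and plate_center below 0.085 m and angle between the x axis of spacer_center and the x axis of jig, either way round below 0.2 rad and contact force between the fingers and spacer below 0.1 N and linear speed of spacer below 0.05 m/s), for 0.2 s.
At the end, for the whole second after the job is handed in: Fingers press the plate (>3 N) on the fence (>1 N, bar in >8.5 mm), flat, square to 0.03 rad; spacer untouched on the jig floor in the gap at the slim cheek, within 30 mm of its middle lengthwise, tilt <0.15, yaw within 0.2 rad; knob untouched in the pot (value of joint bar above 0.0085 m and contact force between plate and fence above 1 N and contact force between the fingers and plate above 3 N and angle between the x axis of plate_center and the x axis of jig, either way round below 0.03 rad and z of plate_center in the frame of jig below 0.025 m and linear speed of plate below 0.02 m/s and horizontal distance between knob_center and pot_in below 0.06 m and z of knob_center in the frame of pot_in below 0.032 m and contact force between the fingers and knob below 0.1 N and z of spacer_center in the frame of jig below 0.047 m and angle between spacer_center's own z axis and vertical below 0.15 rad and horizontal distance between spacer_center and slim_cheek below 0.042 m and x of spacer_center in the frame of slim_cheek between -0.03 and 0.03 m and horizontal distance between spacer_center and plate_center below 0.085 m and angle between the x axis of spacer_center and the x axis of jig, either way round below 0.2 rad and contact force between the fingers and spacer below 0.1 N); the arm keeps its last pose, push and grip.
It fails at once if the knob is dropped into the pot (faster than 0.5 m/s inside it) (horizontal distance between knob_center and pot_in below 0.07 m and z of knob_center in the frame of pot_in below 0.054 m and linear speed of knob above 0.5 m/s).
It fails at once if the knob is pressed hard on the pot (over 30 N) (contact force between knob and pot above 30 N).
It fails at once if the spacer is forced into the narrow gap (horizontal distance between spacer_center and broad_cheek below 0.045 m and horizontal distance between spacer_center and plate_center below 0.085 m and z of spacer_center in the frame of jig below 0.06 m).
It fails at once if a bystander is moved by more than 30 mm (distance of any of wheel, wax, bottle, flange, sanding, wrench, jar from where it was at the start of the episode above 0.03 m).
It also fails if it takes over 70 s, if anything falls off the work surface, if the arm or the gripper's body presses on something with over 40 N, if the wrist force passes 120 N, or if a joint passes its speed limit or range.

## Working session

There is one attempt and no reset: what is moved stays moved. The work goes in short steps, Python scripts to look and compute and a tool call to move; the robot and the scene stay as the last step left them, time stands still between calls to the robot, and variables do not carry over. Pictures are saved under pics/ and viewed, about 8 in all and at most 12, crops included, and the job is handed in when it is done.

Besides the shell and the picture viewer there is one more tool, called in YAML: its name, and indented under it one key for each argument. move_arm: Moves the arm, as the interface text tells. Its arguments: {"type":"object","properties":{"offset":{"type":"array","items":{"type":"array","items":{"type":"number","minimum":-1,"maximum":1}}},"delta_rot":{"type":"array","items":{"type":"array","items":{"type":"number","minimum":-1,"maximum":1}}},"claw":{"type":"array","items":{"type":"number"}},"newtons":{"type":"number"}},"required":["offset","delta_rot","claw"]}

```bash
mkdir -p pics; cat > h.py <<'E'
import numpy as np, cv2
from station import state, snapshot, finish_job, boxes_of, tcp_to_tips
def world(s,p):
    return (np.array(s["pose"])@np.r_[np.array(p,float),1])[:3]
def pix(s,w):
    c=np.linalg.inv(s["pose"])@np.r_[w,1]; p=s["mtx"]@c[:3]; return p[:2]/p[2]
def ray(s,u,v,z):  # pinhole pixel -> world point on plane z
    d=np.array(s["pose"])[:3,:3]@np.linalg.inv(s["mtx"])@[u,v,1]; o=np.array(s["pose"])[:3,3]
    return o+d*(z-o[2])/d[2]
E
python3 - <<'E'
from h import *
print(state()); print(tcp_to_tips)
for n in("scene","top"):
    s=snapshot(n); cv2.imwrite(f"pics/{n}0.png",s["frame"]); print(n,np.round(s["pose"],3).tolist(),s["mtx"])
    for t in["jig","plate_center","slim_cheek","broad_cheek","spacer_center","knob_center","pot_in","bar","fence_face","wheel","wax","bottle","flange","sanding","wrench","jar"]:
        for b in boxes_of(s,t)[:3]:
            w=world(s,b["location"]); print(t,round(b["p"],2),np.round(w),np.round(pix(s,w)))
E
```

```text
{'t': 0.0, 'qpos': array([ 1.13580692e+00,  2.17768422e-01,  1.61494328e+00,  1.36885298e-05,
        1.31131055e+00, -1.12198173e-01]), 'qvel': array([-0.00109105, -0.00027298, -0.00149929, -0.00042709,  0.00147339,
        0.00040928]), 'tau': array([ 1.85231288e-04, -3.96821165e+01, -3.03861487e+01, -1.58285980e-04,
        9.56899545e-03, -5.17077197e-06]), 'ee_pos': array([197.89497989, 592.00125178, 240.95462828]), 'tcp_rot': array([ 1.60697463e-01,  9.87002963e-01, -1.16782847e-03, -3.34597400e-04]), 'ft_force': array([ 0.33635827, -0.22458026, -0.09286512]), 'moment': array([-0.02864321,  0.00616419, -0.06502158]), 'finger_gap': 85.64533012107215}
11.0
scene [[-0.043, 0.644, -0.763, 1460.614], [0.999, 0.021, -0.039, 45.276], [-0.01, -0.764, -0.645, 817.598], [0.0, 0.0, 0.0, 1.0]] [[438.57526959   0.         321.43524928]
 [  0.         438.57526959 240.63030694]
 [  0.           0.           1.        ]]
jig 0.69 [626.  -4.   9.] [319. 270.]
plate_center 0.82 [591. -22.  35.] [313. 254.]
slim_cheek 0.62 [608.  59.  32.] [344. 260.]
broad_cheek 0.93 [ 578. -109.   35.] [281. 2
[... 1530 characters left out ...]
65 [ 353. -149.   36.] [387. 328.]
knob_center 0.61 [490. -46.  47.] [341. 267.]
pot_in 0.57 [ 491. -329.    9.] [460. 267.]
bar 0.73 [629. -32.  31.] [334. 209.]
bar 0.7 [758.   2.  12.] [319. 159.]
bar 0.6 [ 492. -331.    9.] [461. 266.]
fence_face 0.93 [534.  -5.  10.] [323. 250.]
fence_face 0.68 [ 701. -349.   37.] [468. 177.]
wheel 0.96 [678. 357.  26.] [171. 191.]
wax 0.84 [ 700. -348.   34.] [467. 178.]
bottle 0.83 [744. 209. 112.] [226. 152.]
flange 0.81 [499. 496.  17.] [111. 266.]
sanding 0.73 [ 563. -507.   29.] [537. 235.]
wrench 0.57 [756.  -2.  13.] [321. 159.]
jar 0.92 [ 722. -219.   78.] [416. 164.]
jar 0.7 [533.  -8.   7.] [324. 251.]
jar 0.36 [ 564. -507.   30.] [538. 234.]
```

```bash
python3 - <<'E'
import cv2
a=cv2.imread("pics/top0.png"); b=cv2.imread("pics/scene0.png")
cv2.imwrite("pics/topc.png",cv2.resize(a[130:350,150:480],None,fx=2.4,fy=2.4,interpolation=3))
E
```

```text
(no output)
```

View pics/topc.png

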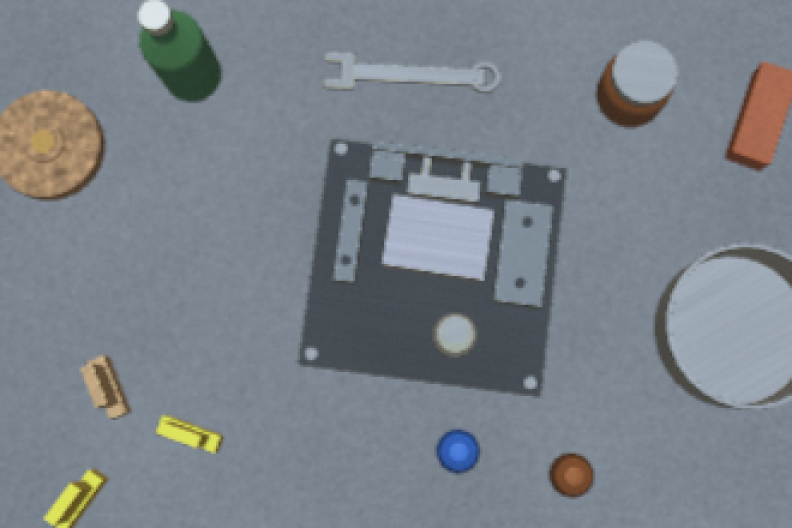

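View pics/scene0.png

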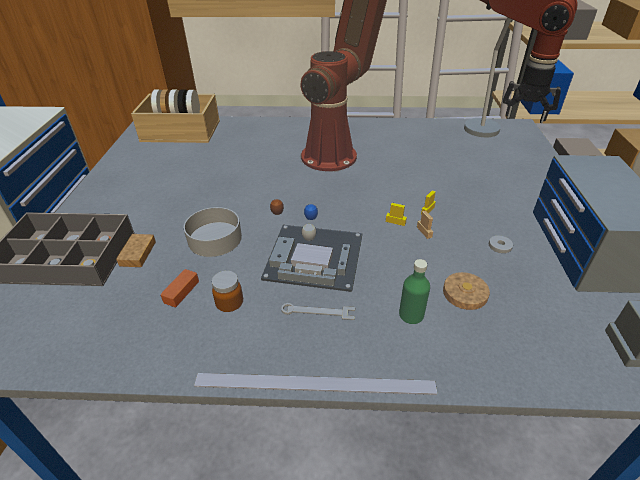

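Top crop: the steel knob stands on the jig at (455,333), with blue (458,451) and brown (572,475) look-alikes off the jig. The bare steel one on the jig fits the description. The spacer is the wooden piece at (104,386); the two yellow ones at (190,434) and (75,500) are look-alikes. The slim cheek is on the left (+y), the pot on the right.

I'll go over the jig for a closer view.

```bash
cat >> h.py <<'E'
from scipy.spatial.transform import Rotation as Ro
def tool(yaw): # down-pointing, tool y = (-sin,cos) of yaw
    return Ro.from_matrix(np.array([[-np.cos(yaw),-np.sin(yaw),0],[-np.sin(yaw),np.cos(yaw),0],[0,0,-1.]]))
def plan(xyz,yaw):
    st=state(); R=Ro.from_quat(st["tcp_rot"]); 
    d=R.inv().apply(np.array(xyz)-st["ee_pos"])
    r=(R.inv()*tool(yaw)).as_rotvec()
    print("offset",np.round(d/250,4).tolist(),"rot",np.round(r/2,4).tolist(),"rows",np.ceil(np.linalg.norm(d)/41.7),np.ceil(np.degrees(np.linalg.norm(r))/7.16))
def fish(s,w):
    c=(np.linalg.inv(s["pose"])@np.r_[w,1])[:3]; th=np.arctan2(np.hypot(c[0],c[1]),c[2]); m=s["mtx"]
    u=c[:2]/np.hypot(c[0],c[1])*th; return np.array([m[0,0]*u[0]+m[0,2],m[1,1]*u[1]+m[1,2]])
def fray(s,u,v,z):
    m=s["mtx"]; a=np.array([(u-m[0,2])/m[0,0],(v-m[1,2])/m[1,1]]); th=np.hypot(*a)
    d=s["pose"][:3,:3]@np.r_[a/th*np.sin(th),np.cos(th)]; o=s["pose"][:3,3]; return o+d*(z-o[2])/d[2]
E
python3 - <<'E'
from h import *
im=cv2.imread("pics/top0.png"); s=snapshot("top")
pts=[(150+x/2.4-.3,130+y/2.4-.3) for x,y in[(330,139),(567,168),(541,396),(300,366)]]
w=[ray(s,*p,10) for p in pts]; print(np.round(w,1)); print(np.mean(w,0))
print([np.arctan2(*(w[a]-w[b])[1::-1]) for a,b in((0,3),(1,2))])
plan([480,-30,260],-0.13)
E
```

```text
[[ 687.2   80.4   10. ]
 [ 654.6 -158.    10. ]
 [ 427.4 -125.8   10. ]
 [ 458.8  109.6   10. ]]
[557.02197697 -23.46673862  10.        ]
[np.float64(-0.12696793258500003), np.float64(-0.14066620525845328)]
offset [-1.8591, -2.0047, -0.0708] rot [-0.0, -0.0, -0.0964] rows 17.0 2.0
```

move_arm:
  offset:
    - [-0.93,-1,-0.06]
    - [-0.93,-1,-0.06]
    - [-0.93,-1,-0.06]
    - [-0.93,-1,-0.06]
    - [-0.93,-1,-0.06]
    - [-0.93,-1,-0.06]
    - [-0.93,-1,-0.06]
    - [-0.93,-1,-0.06]
    - [-0.93,-1,-0.06]
    - [-0.93,-1,-0.06]
  delta_rot:
    - [0,0,0]
    - [0,0,0]
    - [0,0,0]
    - [0,0,0]
    - [0,0,0]
    - [0,0,0]
    - [0,0,0]
    - [0,0,0]
    - [0,0,0]
    - [0,0,0]
  claw: [1,1,1,1,1,1,1,1,1,1]

```text
t: 2.58
ee_pos: [340.6, 280.0, 257.8]
tcp_rot: [0.163, 0.987, 0.0, 0.001]
ft_force: [-0.2, 0.3, 0.7]
finger_gap: 85.3
```

move_arm:
  offset:
    - [-0.93,-1,0]
    - [-0.93,-1,0]
    - [-0.93,-1,0]
    - [-0.93,-1,0]
    - [-0.93,-1,0]
    - [-0.93,-1,0]
    - [-0.93,-1,0]
    - [-0.93,-1,0]
    - [-0.93,-1,0]
    - [-0.93,-1,0]
    - [-0.93,-1,0]
    - [-0.93,-1,0]
  delta_rot:
    - [0,0,-0.096]
    - [0,0,-0.096]
    - [0,0,-0.096]
    - [0,0,-0.096]
    - [0,0,-0.096]
    - [0,0,-0.096]
    - [0,0,-0.096]
    - [0,0,-0.096]
    - [0,0,-0.096]
    - [0,0,-0.096]
    - [0,0,-0.096]
    - [0,0,-0.096]
  claw: [1,1,1,1,1,1,1,1,1,1,1,1]

```text
t: 3.58
ee_pos: [480.4, -27.2, 256.9]
tcp_rot: [0.065, 0.998, 0.001, -0.001]
ft_force: [0.3, 0.4, 0.6]
finger_gap: 85.6
```

```bash
python3 - <<'E'
from h import *
print(state()["ee_pos"],state()["tcp_rot"])
s=snapshot("wrist"); cv2.imwrite("pics/w1.png",s["frame"]); print(np.round(s["pose"],3).tolist(),s["mtx"])
for t in["jig","plate_center","slim_cheek","broad_cheek","knob_center","bar","pot_in"]:
    for b in boxes_of(s,t)[:2]:
        w=world(s,b["location"]); print(t,round(b["p"],2),np.round(w,1),np.round(fish(s,w)))
E
```

```text
[480.37527872 -27.16576732 256.88177232] [ 6.45570393e-02  9.97913659e-01  6.21355027e-04 -5.76532303e-04]
[[0.13, 0.938, 0.322, 397.082], [0.991, -0.123, -0.042, -15.821], [0.0, 0.325, -0.946, 388.65], [0.0, 0.0, 0.0, 1.0]] [[371.64829954   0.         316.26022722]
 [  0.         371.64829954 239.22297342]
 [  0.           0.           1.        ]]
jig 0.92 [512.6  -7.5  13.5] [338. 226.]
plate_center 0.95 [577.1 -24.9  34.1] [330. 291.]
slim_cheek 0.69 [580.9  50.3  30.8] [399. 284.]
broad_cheek 0.6 [ 552.8 -108.4   36.7] [249. 280.]
knob_center 0.95 [379.6 -40.7  39. ] [287. 102.]
knob_center 0.7 [ 355.6 -142.6   41.5] [179.  97.]
bar 0.56 [629.8 -29.7  30.6] [331. 330.]
pot_in 0.73 [ 491.2 -326.2   16.4] [ 78. 244.]
pot_in 0.52 [439.1 291.   30.3] [585. 140.]
```

View pics/w1.png

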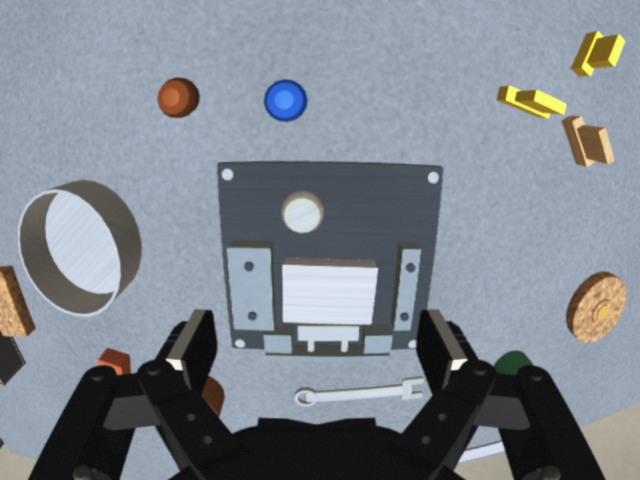

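```bash
python3 - <<'E'
from h import *
st=state(); s=snapshot("wrist"); im=cv2.imread("pics/w1.png")
print("pose",np.round(s["pose"][:3,3],1))
f=lambda u,v,z:fray(s,u,v,z)
J=[f(*p,10) for p in[(219,162),(441,166),(415,349),(233,347)]]; print("jig",np.round(J,1).tolist(),np.mean(J,0).round(1))
P=[f(*p,34) for p in[(283,260),(378,262),(374,326),(283,323)]]; print("plate",np.round(P,1).tolist(),np.mean(P,0).round(1))
for n,z,p in[("slim",34,[(402,245),(421,246),(412,331),(396,330)]),("broad",34,[(228,243),(271,243),(274,330),(234,330)]),("knob",36,[(302,212)])]:
    q=[f(*a,z) for a in p]; print(n,np.round(q,1).tolist(),np.mean(q,0).round(1))
t=snapshot("top")
hsv=cv2.cvtColor(t["frame"],cv2.COLOR_BGR2HSV)
print("knob top",ray(t,150+455/2.4,130+333/2.4,36))
# pot rim from top image: circle right part
k=t["frame"][220:310,410:510]; cv2.imwrite("pics/crop.png",np.hstack([cv2.resize(k,(400,360)),cv2.resize(im[170:330,10:160],(400,400))[:360]]))
E
```

```text
pose [397.  -16.8 389. ]
jig [[428.8, -123.7, 10.0], [462.4, 107.7, 10.0], [689.9, 71.3, 10.0], [655.5, -157.3, 10.0]] [559.1 -25.5  10. ]
plate [[536.4, -70.2, 34.0], [551.6, 27.4, 34.0], [629.8, 18.0, 34.0], [611.8, -83.0, 34.0]] [582.4 -26.9  34. ]
slim [[536.2, 54.0, 34.0], [540.0, 74.4, 34.0], [644.3, 62.1, 34.0], [639.5, 43.2, 34.0]] [590.   58.4  34. ]
broad [[510.5, -124.1, 34.0], [516.3, -79.4, 34.0], [620.0, -94.9, 34.0], [615.4, -141.3, 34.0]] [ 565.6 -109.9   34. ]
knob [[487.8, -43.2, 36.0]] [487.8 -43.2  36. ]
knob top [487.03241395 -42.63136819  36.        ]
```

View pics/crop.png

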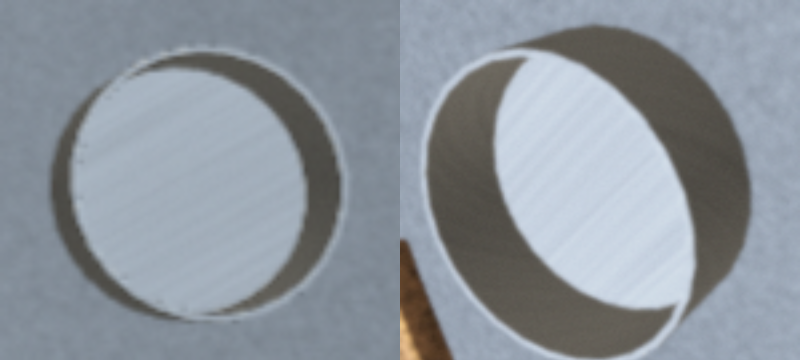

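```bash
python3 - <<'E'
from h import *
t=snapshot("top"); print("pot",ray(t,462.1,265.5,60)); 
plan([487.5,-43,100],-0.14); plan([487.5,-43,25],-0.14)
E
```

```text
pot [ 489.83771709 -317.14879994   60.        ]
offset [-0.0347, -0.0527, 0.6295] rot [0.0, 0.0001, 0.0047] rows 4.0 1.0
offset [-0.0347, -0.0527, 0.9295] rot [0.0, 0.0001, 0.0047] rows 6.0 1.0
```

move_arm:
  offset:
    - [-0.035,-0.053,0.16]
    - [-0.035,-0.053,0.32]
    - [-0.035,-0.053,0.48]
    - [-0.035,-0.053,0.63]
    - [-0.035,-0.053,0.73]
    - [-0.035,-0.053,0.83]
    - [-0.035,-0.053,0.93]
    - [-0.035,-0.053,0.93]
    - [-0.035,-0.053,0.93]
  delta_rot:
    - [0,0,0.005]
    - [0,0,0.005]
    - [0,0,0.005]
    - [0,0,0.005]
    - [0,0,0.005]
    - [0,0,0.005]
    - [0,0,0.005]
    - [0,0,0.005]
    - [0,0,0.005]
  claw: [1,1,1,1,1,1,1,1,1]
  newtons: 30

```text
t: 4.88
ee_pos: [486.0, -42.9, 23.6]
tcp_rot: [0.07, 0.998, 0.0, -0.002]
ft_force: [0.1, 0.4, 0.3]
finger_gap: 85.1
```

move_arm:
  offset:
    - [0,0,0]
    - [0,0,0]
    - [0,0,0]
    - [0,0,0]
    - [0,0,0]
    - [0,0,0]
    - [0,0,0]
    - [0,0,0]
  delta_rot:
    - [0,0,0]
    - [0,0,0]
    - [0,0,0]
    - [0,0,0]
    - [0,0,0]
    - [0,0,0]
    - [0,0,0]
    - [0,0,0]
  claw: [0.3,0.3,0.3,0.3,0.3,0.3,0.3,0.3]
  newtons: 30

```text
t: 5.55
ee_pos: [489.3, -43.6, 26.8]
tcp_rot: [0.07, 0.998, -0.0, 0.002]
ft_force: [-0.7, 0.1, 7.2]
finger_gap: 40.7
```

move_arm:
  offset:
    - [0,0,-0.06]
    - [0,0,-0.14]
    - [0,0,-0.26]
    - [0,0,-0.38]
    - [0,0,-0.44]
    - [0,0,-0.44]
  delta_rot:
    - [0,0,0]
    - [0,0,0]
    - [0,0,0]
    - [0,0,0]
    - [0,0,0]
    - [0,0,0]
  claw: [0.3,0.3,0.3,0.3,0.3,0.3]

```text
t: 6.05
ee_pos: [491.0, -44.0, 139.6]
tcp_rot: [0.07, 0.998, -0.001, 0.005]
ft_force: [0.4, -1.2, -1.5]
finger_gap: 40.3
```

```bash
python3 - <<'E'
from h import *
st=state(); print(st["finger_gap"],st["ft_force"],st["ee_pos"]); plan([490,-318,135],-0.14)
s=snapshot("wrist"); cv2.imwrite("pics/w2.png",s["frame"][150:480,120:520])
for b in boxes_of(s,"knob_center")[:3]: print(b["p"],world(s,b["location"]))
E
```

```text
40.32125794495372 [ 0.36590456 -1.21296073 -1.5082177 ] [491.0028345  -43.96629131 139.56434563]
offset [-0.1495, -1.0858, 0.0207] rot [-0.0005, 0.0049, -0.0003] rows 7.0 1.0
0.68 [480.38464152 -36.52628556 164.41353097]
0.64 [ 354.68664982 -142.12576289   38.4961959 ]
0.62 [379.14292614 -43.79883524  37.72428482]
```

View pics/w2.png

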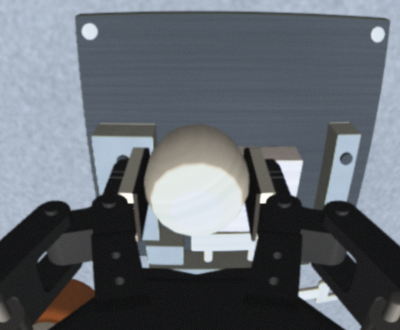

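move_arm:
  offset:
    - [-0.01,-0.1,0]
    - [-0.03,-0.25,0]
    - [-0.06,-0.41,0]
    - [-0.08,-0.57,0]
    - [-0.1,-0.73,0]
    - [-0.125,-0.9,0]
    - [-0.137,-1,0.01]
    - [-0.137,-1,0.01]
  delta_rot:
    - [0,0,0]
    - [0,0,0]
    - [0,0,0]
    - [0,0,0]
    - [0,0,0]
    - [0,0,0]
    - [0,0,0]
    - [0,0,0]
  claw: [0.3,0.3,0.3,0.3,0.3,0.3,0.3,0.3]

```text
t: 6.82
ee_pos: [484.8, -300.2, 129.8]
tcp_rot: [0.073, 0.997, -0.001, -0.001]
ft_force: [-0.0, 1.2, -1.0]
finger_gap: 40.4
```

move_arm:
  offset:
    - [-0.01,-0.08,0]
    - [-0.01,-0.08,0]
    - [-0.01,-0.08,0]
    - [-0.01,-0.08,0]
  delta_rot:
    - [0,0,0]
    - [0,0,0]
    - [0,0,0]
    - [0,0,0]
  claw: [0.3,0.3,0.3,0.3]

```text
t: 7.15
ee_pos: [485.0, -314.0, 130.4]
tcp_rot: [0.07, 0.998, 0.001, -0.001]
ft_force: [0.2, 1.0, -2.9]
finger_gap: 40.5
```

```bash
python3 - <<'E'
from h import *
st=state(); print(st["ee_pos"],st["ft_force"],st["finger_gap"]); plan([490,-318,30],-0.14)
s=snapshot("wrist"); cv2.imwrite("pics/w3.png",s["frame"])
E
```

```text
[ 485.04327038 -313.98837071  130.43497718] [ 0.15930896  0.96386993 -2.89551716] 40.512506127143254
offset [-0.0231, -0.0141, 0.4016] rot [0.0013, -0.0016, -0.0004] rows 3.0 1.0
```

View pics/w3.png

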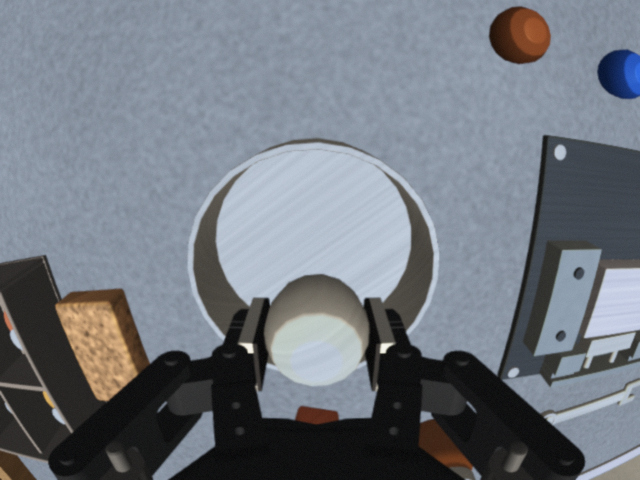

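move_arm:
  offset:
    - [-0.02,-0.014,0.06]
    - [-0.02,-0.014,0.12]
    - [-0.02,-0.014,0.18]
    - [-0.02,-0.014,0.24]
    - [-0.02,-0.014,0.3]
    - [-0.02,-0.014,0.35]
    - [-0.02,-0.014,0.38]
    - [-0.02,-0.014,0.4]
    - [-0.02,-0.014,0.4]
    - [-0.02,-0.014,0.4]
  delta_rot:
    - [0,0,0]
    - [0,0,0]
    - [0,0,0]
    - [0,0,0]
    - [0,0,0]
    - [0,0,0]
    - [0,0,0]
    - [0,0,0]
    - [0,0,0]
    - [0,0,0]
  claw: [0.3,0.3,0.3,0.3,0.3,0.3,0.3,0.3,0.3,0.3]

```text
t: 8.03
ee_pos: [490.8, -319.8, 32.5]
tcp_rot: [0.07, 0.998, -0.0, 0.0]
ft_force: [-0.7, 0.8, -1.1]
finger_gap: 40.7
```

move_arm:
  offset:
    - [0,0,0.008]
    - [0,0,0.016]
    - [0,0,0.016]
    - [0,0,0.016]
  delta_rot:
    - [0,0,0]
    - [0,0,0]
    - [0,0,0]
    - [0,0,0]
  claw: [0.3,0.3,0.3,0.3]

```text
t: 8.37
ee_pos: [490.6, -320.1, 28.6]
tcp_rot: [0.07, 0.998, -0.0, 0.0]
ft_force: [-0.2, -0.1, -0.9]
finger_gap: 40.0
```

move_arm:
  offset:
    - [0,0,0.006]
    - [0,0,0.012]
    - [0,0,0.012]
    - [0,0,0.012]
  delta_rot:
    - [0,0,0]
    - [0,0,0]
    - [0,0,0]
    - [0,0,0]
  claw: [0.3,0.3,0.3,0.3]

```text
t: 8.7
ee_pos: [490.4, -319.8, 25.1]
tcp_rot: [0.07, 0.998, 0.0, -0.0]
ft_force: [-0.9, 0.7, -2.2]
finger_gap: 40.5
```

move_arm:
  offset:
    - [0,0,0.004]
    - [0,0,0.008]
    - [0,0,0.008]
    - [0,0,0.008]
  delta_rot:
    - [0,0,0]
    - [0,0,0]
    - [0,0,0]
    - [0,0,0]
  claw: [0.3,0.3,0.3,0.3]

```text
t: 9.03
ee_pos: [490.4, -319.8, 23.2]
tcp_rot: [0.07, 0.998, 0.0, -0.0]
ft_force: [-1.0, -0.3, -1.9]
finger_gap: 40.6
```

move_arm:
  offset:
    - [0,0,0.004]
    - [0,0,0.008]
    - [0,0,0.008]
    - [0,0,0.008]
  delta_rot:
    - [0,0,0]
    - [0,0,0]
    - [0,0,0]
    - [0,0,0]
  claw: [0.3,0.3,0.3,0.3]

```text
t: 9.37
ee_pos: [490.6, -320.0, 22.9]
tcp_rot: [0.07, 0.998, 0.0, -0.0]
ft_force: [-1.9, 1.8, 7.8]
finger_gap: 40.4
```

move_arm:
  offset:
    - [0,0,0.004]
    - [0,0,0.004]
    - [0,0,0.004]
    - [0,0,0.004]
  delta_rot:
    - [0,0,0]
    - [0,0,0]
    - [0,0,0]
    - [0,0,0]
  claw: [0.3,0.3,0.3,0.3]

```text
t: 9.7
ee_pos: [490.7, -320.0, 22.8]
tcp_rot: [0.07, 0.998, 0.0, -0.0]
ft_force: [-5.2, 3.0, 12.6]
finger_gap: 40.8
```

Touched down (about 13 N, limit 30). Ease off 1 mm, release, rise.

move_arm:
  offset:
    - [0,0,-0.005]
    - [0,0,-0.005]
    - [0,0,-0.005]
    - [0,0,-0.005]
    - [0,0,-0.005]
    - [0,0,-0.005]
    - [0,0,-0.005]
    - [0,0,-0.005]
    - [0,0,-0.005]
    - [0,0,-0.005]
  delta_rot:
    - [0,0,0]
    - [0,0,0]
    - [0,0,0]
    - [0,0,0]
    - [0,0,0]
    - [0,0,0]
    - [0,0,0]
    - [0,0,0]
    - [0,0,0]
    - [0,0,0]
  claw: [0.3,0.3,0.4,0.5,0.6,0.7,0.8,0.8,0.8,0.8]

```text
t: 10.53
ee_pos: [490.5, -319.8, 21.4]
tcp_rot: [0.07, 0.998, 0.0, -0.0]
ft_force: [0.8, -0.7, 0.1]
finger_gap: 68.4
```

move_arm:
  offset:
    - [0,0,-0.06]
    - [0,0,-0.18]
    - [0,0,-0.34]
    - [0,0,-0.5]
    - [0,0,-0.66]
    - [0,0,-0.82]
    - [0,0,-0.92]
    - [0,0,-0.92]
  delta_rot:
    - [0,0,0]
    - [0,0,0]
    - [0,0,0]
    - [0,0,0]
    - [0,0,0]
    - [0,0,0]
    - [0,0,0]
    - [0,0,0]
  claw: [0.8,0.8,0.8,0.8,0.8,0.8,0.8,0.8]

```text
t: 11.2
ee_pos: [494.0, -322.7, 260.5]
tcp_rot: [0.07, 0.997, -0.004, 0.006]
ft_force: [1.1, -0.4, 0.8]
finger_gap: 68.5
```

```bash
python3 - <<'E'
from h import *
st=state(); print(st["t"],st["ee_pos"],st["finger_gap"])
t=snapshot("top")
for b in boxes_of(t,"knob_center")[:5]: print(b["p"],world(t,b["location"]))
# spacer segmentation in top image
hsv=cv2.cvtColor(t["frame"],cv2.COLOR_BGR2HSV)
print(hsv[289,194],hsv[293,190],hsv[287,190])
plan([440,290,250],-0.14)
E
```

```text
11.2 [ 493.98817867 -322.71050753  260.49120693] 68.46918410340179
0.7 [442.21593125 291.45419389  40.13554246]
0.61 [372.48929722 -46.32933532  40.25344674]
0.56 [ 353.03501468 -149.12934189   36.17673974]
0.54 [ 488.92429061 -318.95985323   46.62863444]
[ 16 109 101] [ 18  84 200] [ 18  89 172]
offset [0.5456, 2.389, 0.0072] rot [-0.001, 0.0016, -0.0004] rows 15.0 1.0
```

move_arm:
  offset:
    - [0.18,0.8,0]
    - [0.18,0.8,0]
    - [0.18,0.8,0]
    - [0.18,0.8,0]
    - [0.18,0.8,0]
  delta_rot:
    - [0,0,0]
    - [0,0,0]
    - [0,0,0]
    - [0,0,0]
    - [0,0,0]
  claw: [1,1,1,1,1]

```text
t: 11.72
ee_pos: [471.8, -112.9, 248.4]
tcp_rot: [0.071, 0.997, 0.001, -0.003]
ft_force: [0.5, 0.3, -0.5]
finger_gap: 85.3
```

move_arm:
  offset:
    - [0.18,0.8,0]
    - [0.18,0.8,0]
    - [0.18,0.8,0]
    - [0.18,0.8,0]
    - [0.18,0.8,0]
  delta_rot:
    - [0,0,0]
    - [0,0,0]
    - [0,0,0]
    - [0,0,0]
    - [0,0,0]
  claw: [1,1,1,1,1]

```text
t: 12.13
ee_pos: [455.2, 90.9, 248.8]
tcp_rot: [0.07, 0.998, -0.0, -0.002]
ft_force: [1.4, -0.3, -1.2]
finger_gap: 85.6
```

move_arm:
  offset:
    - [0.18,0.79,0]
    - [0.18,0.79,0]
    - [0.18,0.79,0]
    - [0.18,0.79,0]
    - [0.18,0.79,0]
    - [0.18,0.79,0]
    - [0.18,0.79,0]
    - [0.18,0.79,0]
  delta_rot:
    - [0,0,0]
    - [0,0,0]
    - [0,0,0]
    - [0,0,0]
    - [0,0,0]
    - [0,0,0]
    - [0,0,0]
    - [0,0,0]
  claw: [1,1,1,1,1,1,1,1]

```text
t: 12.8
ee_pos: [439.5, 289.8, 249.2]
tcp_rot: [0.07, 0.998, -0.001, -0.002]
ft_force: [0.7, 0.2, 0.0]
finger_gap: 85.4
```

```bash
python3 - <<'E'
from h import *
st=state(); print(st["t"],st["ee_pos"])
s=snapshot("wrist"); f=s["frame"]; cv2.imwrite("pics/w4f.png",f)
for b in boxes_of(s,"spacer_center")[:3]:
    w=world(s,b["location"]); print(b["p"],w,fish(s,w))
f=f[140:330,220:440]
cv2.imwrite("pics/w4.png",cv2.resize(f,None,fx=3,fy=3,interpolation=cv2.INTER_CUBIC))
E
```

```text
12.8 [439.51742926 289.77125217 249.21279142]
0.98 [333.25797079 321.10946622  64.33331655] [335.96819206  87.08709849]
0.92 [434.50056357 300.78839939  54.15826617] [328.00061164 203.44802844]
0.57 [394.25778166 220.32102925  45.11941414] [235.4001198  171.78542734]
```

View pics/w4.png

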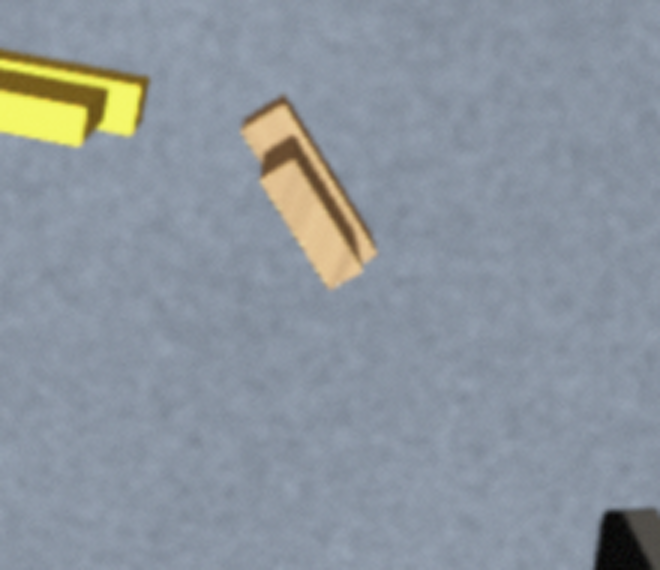

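The crop shows the wooden spacer (tab top at (262,182), (292,160), (363,268), (331,290)), with a yellow look-alike at upper left that stays put.

```bash
python3 - <<'E'
from h import *
s=snapshot("wrist")
g=lambda x,y,z:fray(s,220+x/3-.33,140+y/3-.33,z)
T=[g(*p,65) for p in[(262,182),(292,160),(363,268),(331,290)]]; c=np.mean(T,0); print(np.round(T,1).tolist(),c)
for a,b in((0,3),(1,2)): d=T[b]-T[a]; print(np.linalg.norm(d),np.arctan2(d[1],d[0]))
F=[g(*p,24) for p in[(241,127),(284,96),(377,253)]]; print(np.round(F,1).tolist(),(F[0]+F[2])/2)
d=F[2]-F[1];print(np.linalg.norm(d),np.arctan2(d[1],d[0]))
E
```

```text
[[427.9, 282.6, 65.0], [422.7, 292.2, 65.0], [458.1, 308.5, 65.0], [463.6, 298.1, 65.0]] [443.08339257 295.35314089  65.        ]
38.94779841681486 0.4090563857054545
39.02601645930727 0.4301952146141375
[[417.8, 276.1, 24.0], [409.8, 291.4, 24.0], [466.6, 314.6, 24.0]] [442.21885854 295.37793307  24.        ]
61.41328006422691 0.3877941400532565
```

```bash
python3 - <<'E'
from h import *
plan([442.8,295.4,130],0.41); plan([442.8,295.4,43],0.41)
E
```

```text
offset [-0.0056, 0.027, 0.4825] rot [-0.0005, -0.0008, -0.2765] rows 3.0 5.0
offset [-0.006, 0.0275, 0.8305] rot [-0.0005, -0.0008, -0.2765] rows 5.0 5.0
```

move_arm:
  offset:
    - [-0.005,0.027,0.1]
    - [-0.005,0.027,0.2]
    - [-0.005,0.027,0.3]
    - [-0.005,0.027,0.4]
    - [-0.005,0.027,0.48]
    - [-0.005,0.027,0.48]
  delta_rot:
    - [0,0,-0.277]
    - [0,0,-0.277]
    - [0,0,-0.277]
    - [0,0,-0.277]
    - [0,0,-0.277]
    - [0,0,-0.277]
  claw: [0.7,0.7,0.7,0.7,0.7,0.7]

```text
t: 13.45
ee_pos: [439.6, 293.9, 126.6]
tcp_rot: [-0.204, 0.979, -0.001, -0.005]
ft_force: [-2.3, -0.9, -0.2]
finger_gap: 59.8
```

```bash
python3 - <<'E'
from h import *
print(state()["ee_pos"],state()["finger_gap"]);plan([442.8,295.4,43],0.41)
E
```

```text
[439.6378553  293.89608267 126.57135064] 59.75175595906112
offset [-0.0174, 0.0007, 0.3341] rot [-0.0003, -0.005, 0.0008] rows 3.0 1.0
```

move_arm:
  offset:
    - [-0.004,0,0.1]
    - [-0.004,0,0.2]
    - [-0.004,0,0.28]
    - [-0.004,0,0.34]
    - [-0.004,0,0.34]
    - [-0.004,0,0.34]
  delta_rot:
    - [0,0,0]
    - [0,0,0]
    - [0,0,0]
    - [0,0,0]
    - [0,0,0]
    - [0,0,0]
  claw: [0.7,0.7,0.7,0.7,0.7,0.7]

```text
t: 13.95
ee_pos: [444.2, 296.9, 47.0]
tcp_rot: [-0.204, 0.979, -0.0, -0.0]
ft_force: [0.3, 0.1, 0.1]
finger_gap: 60.3
```

```bash
python3 - <<'E'
from h import *
print(state()["ee_pos"],state()["finger_gap"],state()["ft_force"]);plan([442.8,295.4,43],0.41)
E
```

```text
[444.20006737 296.87678363  47.02685233] 60.30287713333278 [0.32534044 0.09824229 0.07810716]
offset [0.0075, -0.0032, 0.0161] rot [-0.0, -0.0003, 0.0004] rows 1.0 1.0
```

move_arm:
  offset:
    - [0.006,-0.003,0.012]
    - [0.006,-0.003,0.012]
    - [0.006,-0.003,0.012]
    - [0.006,-0.003,0.012]
    - [0.006,-0.003,0.012]
    - [0.006,-0.003,0.012]
    - [0.006,-0.003,0.012]
    - [0.006,-0.003,0.012]
    - [0.006,-0.003,0.012]
    - [0.006,-0.003,0.012]
  delta_rot:
    - [0,0,0]
    - [0,0,0]
    - [0,0,0]
    - [0,0,0]
    - [0,0,0]
    - [0,0,0]
    - [0,0,0]
    - [0,0,0]
    - [0,0,0]
    - [0,0,0]
  claw: [0.7,0.5,0.3,0.05,0.05,0.05,0.05,0.05,0.05,0.05]
  newtons: 30

```text
t: 14.78
ee_pos: [443.3, 296.6, 44.4]
tcp_rot: [-0.205, 0.979, 0.0, 0.0]
ft_force: [-0.5, -0.9, 5.4]
finger_gap: 11.5
```

```bash
python3 - <<'E'
from h import *
st=state();print(st["ee_pos"],st["finger_gap"],st["ft_force"],st["tcp_rot"])
E
```

```text
[443.26679167 296.60289415  44.35294344] 11.481270594513418 [-0.48285278 -0.88266586  5.40705605] [-2.05157919e-01  9.78728748e-01  1.34347945e-04  4.97376536e-04]
```

move_arm:
  offset:
    - [0,0,-0.06]
    - [0,0,-0.2]
    - [0,0,-0.36]
    - [0,0,-0.5]
    - [0,0,-0.62]
    - [0,0,-0.62]
  delta_rot:
    - [0,0,0]
    - [0,0,0]
    - [0,0,0]
    - [0,0,0]
    - [0,0,0]
    - [0,0,0]
  claw: [0.05,0.05,0.05,0.05,0.05,0.05]

```text
t: 15.28
ee_pos: [447.0, 298.5, 206.2]
tcp_rot: [-0.205, 0.979, 0.002, 0.007]
ft_force: [1.4, 1.6, 0.5]
finger_gap: 11.6
```

```bash
python3 - <<'E'
from h import *
st=state();print(st["ee_pos"],st["finger_gap"],st["ft_force"]); plan([540,110,200],-0.143)
E
```

```text
[446.99731707 298.50941455 206.20223452] 11.649338554354387 [1.41902752 1.61094074 0.47880212]
offset [-0.0374, -0.84, 0.0248] rot [0.0023, 0.0067, 0.2782] rows 6.0 5.0
```

move_arm:
  offset:
    - [-0.037,-0.1,0]
    - [-0.037,-0.24,0]
    - [-0.037,-0.4,0]
    - [-0.037,-0.55,0]
    - [-0.037,-0.7,0]
    - [-0.037,-0.84,0]
    - [-0.037,-0.84,0]
    - [-0.037,-0.84,0]
    - [-0.037,-0.84,0]
  delta_rot:
    - [0,0,0.05]
    - [0,0,0.1]
    - [0,0,0.15]
    - [0,0,0.2]
    - [0,0,0.25]
    - [0,0,0.278]
    - [0,0,0.278]
    - [0,0,0.278]
    - [0,0,0.278]
  claw: [0.05,0.05,0.05,0.05,0.05,0.05,0.05,0.05,0.05]

```text
t: 16.03
ee_pos: [534.7, 107.7, 197.3]
tcp_rot: [0.072, 0.997, 0.0, -0.001]
ft_force: [0.7, 0.1, -0.6]
finger_gap: 11.3
```

```bash
python3 - <<'E'
from h import *
st=state(); print(st["t"],st["ee_pos"],st["finger_gap"],st["tcp_rot"])
s=snapshot("wrist"); f=s["frame"]; cv2.imwrite("pics/w5f.png",f); np.savez("w5.npz",pose=s["pose"],mtx=s["mtx"])
for p in([590,48,34],[581,-26,34],[559,-25,10],st["ee_pos"]-[0,0,44]): print(fish(s,np.array(p,float)))
print(s["pose"][:3,3])
f=f[200:400,120:380]
cv2.imwrite("pics/w5.png",cv2.resize(f,None,fx=3,fy=3,interpolation=cv2.INTER_CUBIC))
E
```

```text
16.0333 [534.66568524 107.738456   197.2587436 ] 11.289799546589276 [ 7.15097285e-02  9.97439129e-01  1.45072563e-04 -1.23387363e-03]
[258.60617018 288.52154208]
[180.59179849 288.35318965]
[183.5627734  256.95072146]
[315.5380415  282.39013532]
[451.69363787 120.33913315 329.09111249]
```

View pics/w5.png

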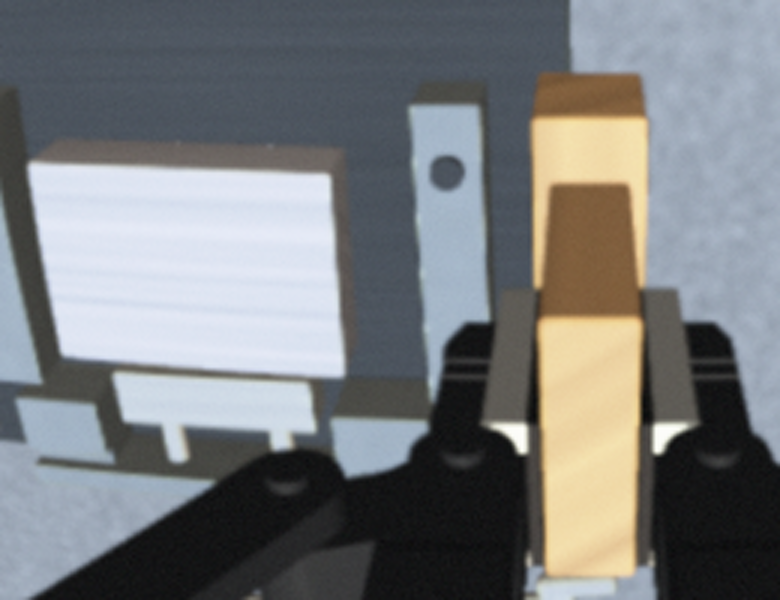

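```bash
python3 - <<'E'
from h import *
s=dict(np.load("w5.npz"))
g=lambda x,y,z:fray(s,120+x/3-.33,200+y/3-.33,z)
def show(n,z,pts):
    q=[g(*p,z) for p in pts]; print(n,np.round(q,1)[:,:2].tolist()); return q
C=show("cheek in near,out near,in far",34,[(409,106),(485,107),(427,345),(491,290)])
a=C[2]-C[0]; print("yaw in",np.arctan2(a[1],a[0]),"width",np.linalg.norm(C[1]-C[0])); a=C[3]-C[1]; print("yaw out",np.arctan2(a[1],a[0]))
P=show("plate nl nr fr fl",34,[(30,161),(331,174),(345,376),(61,358)])
for i,j in((1,2),(0,3),(0,1),(3,2)): a=P[j]-P[i]; print(np.linalg.norm(a),np.arctan2(a[1],a[0]))
print(np.mean(P,0))
y=-0.143; ex=np.array([np.cos(y),np.sin(y),0]); ey=np.array([-np.sin(y),np.cos(y),0])
print("in cheek-near frame: plate right edge ey",[(p-C[0])@ey for p in(P[1],P[2])],"ex",[(p-C[0])@ex for p in P],"inner far ey",(C[2]-C[0])@ey)
# spacer in hand
st=state(); R=Ro.from_quat(st["tcp_rot"]).as_matrix(); z0=st["ee_pos"][2]-44.4
S=show("foot near face top",z0+24,[(532,116),(648,120)]); T=show("tabtop near",z0+65,[(539,318),(641,318)])
for q in(S,T): print([((p-st["ee_pos"])@ex,(p-st["ee_pos"])@ey) for p in q])
E
```

```text
cheek in near,out near,in far [[540.4, 55.8], [543.8, 77.1], [617.0, 45.5], [600.7, 68.6]]
yaw in -0.13457472919495578 width 21.531377541934233
yaw out -0.14793368715528593
plate nl nr fr fl [[540.2, -68.4], [557.4, 28.8], [625.2, 16.9], [609.8, -82.1]]
68.82075417499068 -0.17517864128663443
70.98042624191393 -0.19295974738149668
98.80237816938495 1.3954607047222225
100.08715090582116 1.4169301405803354
[583.14592313 -26.19990535  34.        ]
in cheek-near frame: plate right edge ey [np.float64(-24.291325388671382), np.float64(-26.505501587201348)] ex [np.float64(17.503104480097562), np.float64(20.697384120104676), np.float64(89.48251062995679), np.float64(88.39496641260723)] inner far ey 0.6513283151488096
foot near face top [[501.5, 104.6], [504.5, 121.0]]
tabtop near [[512.1, 105.6], [513.7, 117.1]]
[(np.float64(-32.188144622662755), np.float64(-8.434846185552974)), (np.float64(-31.557981624200767), np.float64(8.294000255674996))]
[(np.float64(-21.87881485617076), np.float64(-5.851967288298262)), (np.float64(-21.866215440289196), np.float64(5.723322757461023))]
```

```bash
python3 - <<'E'
from h import *
plan([590.1,37.0,110],-0.143)
E
```

```text
offset [-0.2611, -0.251, 0.3491] rot [0.0, -0.0011, 0.0005] rows 4.0 1.0
```

move_arm:
  offset:
    - [-0.08,-0.08,0]
    - [-0.17,-0.17,0.05]
    - [-0.26,-0.25,0.15]
    - [-0.26,-0.25,0.25]
    - [-0.26,-0.25,0.34]
    - [-0.26,-0.25,0.34]
    - [-0.26,-0.25,0.34]
    - [-0.26,-0.25,0.34]
  delta_rot:
    - [0,0,0]
    - [0,0,0]
    - [0,0,0]
    - [0,0,0]
    - [0,0,0]
    - [0,0,0]
    - [0,0,0]
    - [0,0,0]
  claw: [0.05,0.05,0.05,0.05,0.05,0.05,0.05,0.05]

```text
t: 16.75
ee_pos: [591.4, 37.8, 114.5]
tcp_rot: [0.07, 0.998, 0.0, 0.001]
ft_force: [0.9, 0.5, -0.5]
finger_gap: 11.4
```

```bash
python3 - <<'E'
from h import *
st=state(); print(st["ee_pos"],st["tcp_rot"],st["ft_force"],st["finger_gap"]); snapshot("top"); print(state()["ee_pos"]); plan([590.1,37.0,64],-0.143)
E
```

```text
[591.36561035  37.78132657 114.54595716] [7.03382404e-02 9.97523001e-01 6.97760434e-05 6.23694729e-04] [ 0.94033953  0.48772318 -0.53641687] 11.38445920364524
[592.12411733  37.58023074 115.44969273]
offset [0.0083, -0.0035, 0.2058] rot [0.0002, 0.0016, 0.001] rows 2.0 1.0
```

move_arm:
  offset:
    - [0.006,-0.003,0.06]
    - [0.006,-0.003,0.12]
    - [0.006,-0.003,0.15]
    - [0.006,-0.003,0.17]
    - [0.006,-0.003,0.19]
    - [0.006,-0.003,0.19]
  delta_rot:
    - [0,0,0]
    - [0,0,0]
    - [0,0,0]
    - [0,0,0]
    - [0,0,0]
    - [0,0,0]
  claw: [0.05,0.05,0.05,0.05,0.05,0.05]

```text
t: 17.3
ee_pos: [589.3, 36.2, 66.0]
tcp_rot: [0.071, 0.997, -0.0, -0.0]
ft_force: [-1.5, 0.3, -0.3]
finger_gap: 11.5
```

move_arm:
  offset:
    - [0,0,0.012]
    - [0,0,0.024]
    - [0,0,0.036]
    - [0,0,0.036]
    - [0,0,0.036]
  delta_rot:
    - [0,0,0]
    - [0,0,0]
    - [0,0,0]
    - [0,0,0]
    - [0,0,0]
  claw: [0.05,0.05,0.05,0.05,0.05]

```text
t: 17.72
ee_pos: [589.2, 36.0, 56.9]
tcp_rot: [0.071, 0.997, -0.0, -0.0]
ft_force: [-0.1, -0.7, -0.9]
finger_gap: 11.4
```

move_arm:
  offset:
    - [0,0.002,0.006]
    - [0,0.002,0.01]
    - [0,0.002,0.01]
    - [0,0.002,0.01]
  delta_rot:
    - [0,0,0]
    - [0,0,0]
    - [0,0,0]
    - [0,0,0]
  claw: [0.05,0.05,0.05,0.05]

```text
t: 18.05
ee_pos: [589.5, 36.5, 54.5]
tcp_rot: [0.071, 0.997, -0.0, -0.0]
ft_force: [0.2, 0.5, -1.0]
finger_gap: 11.6
```

move_arm:
  offset:
    - [0,0,0.004]
    - [0,0,0.006]
    - [0,0,0.006]
    - [0,0,0.006]
  delta_rot:
    - [0,0,0]
    - [0,0,0]
    - [0,0,0]
    - [0,0,0]
  claw: [0.05,0.05,0.05,0.05]

```text
t: 18.38
ee_pos: [590.4, 36.5, 54.4]
tcp_rot: [0.071, 0.997, 0.0, 0.001]
ft_force: [-1.8, 0.5, 5.5]
finger_gap: 11.0
```

move_arm:
  offset:
    - [0,0,-0.003]
    - [0,0,-0.003]
    - [0,0,-0.003]
    - [0,0,-0.003]
    - [0,0,-0.003]
    - [0,0,-0.003]
    - [0,0,-0.003]
  delta_rot:
    - [0,0,0]
    - [0,0,0]
    - [0,0,0]
    - [0,0,0]
    - [0,0,0]
    - [0,0,0]
    - [0,0,0]
  claw: [0.15,0.25,0.4,0.5,0.5,0.5,0.5]

```text
t: 18.97
ee_pos: [589.4, 36.5, 53.6]
tcp_rot: [0.071, 0.997, -0.0, -0.0]
ft_force: [0.2, 0.1, -0.4]
finger_gap: 42.5
```

move_arm:
  offset:
    - [0,0,-0.05]
    - [0,0,-0.15]
    - [0,0,-0.3]
    - [0,0,-0.44]
    - [0.1,0,-0.56]
    - [0.25,-0.1,-0.6]
    - [0.4,-0.2,-0.6]
    - [0.4,-0.2,-0.6]
    - [0.4,-0.2,-0.6]
  delta_rot:
    - [0,0,0]
    - [0,0,0]
    - [0,0,0]
    - [0,0,0]
    - [0,0,0]
    - [0,0,0]
    - [0,0,0]
    - [0,0,0]
    - [0,0,0]
  claw: [0.5,0.5,0.5,0.5,0.5,0.5,0.5,0.5,0.5]

```text
t: 19.72
ee_pos: [480.9, 0.8, 204.2]
tcp_rot: [0.072, 0.997, -0.0, -0.0]
ft_force: [0.5, 0.8, -0.0]
finger_gap: 42.6
```

```bash
python3 - <<'E'
from h import *
st=state(); print(st["t"],st["ee_pos"],st["finger_gap"],st["tcp_rot"])
s=snapshot("wrist"); f=s["frame"]; cv2.imwrite("pics/w6f.png",f); np.savez("w6.npz",pose=s["pose"],mtx=s["mtx"])
print(fish(s,np.array([585,-26,34.])))
f=f[200:400,200:460]
cv2.imwrite("pics/w6.png",cv2.resize(f,None,fx=3,fy=3,interpolation=cv2.INTER_CUBIC))
E
```

```text
19.7167 [480.90336467   0.75479055 204.24108335] 42.609998541062474 [ 7.21401649e-02  9.97394490e-01 -8.91508339e-05 -1.39735355e-04]
[304.15157529 325.7405321 ]
```

View pics/w6.png

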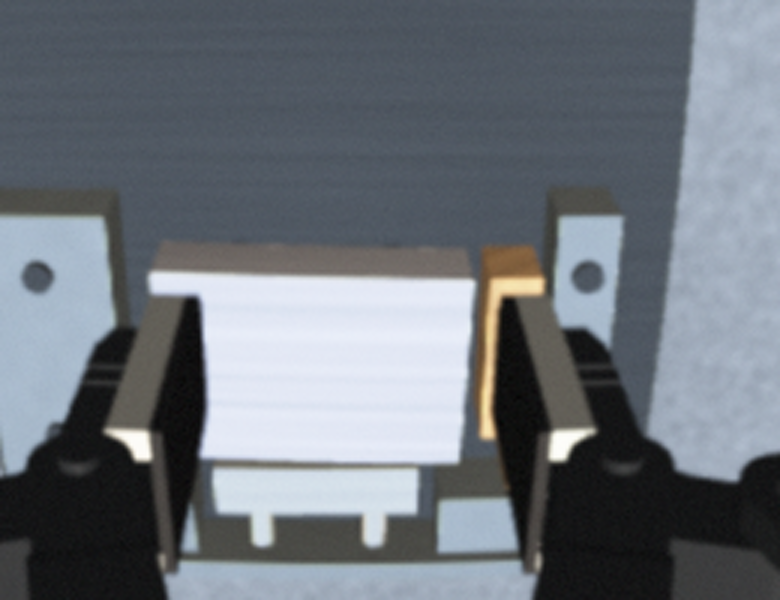

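```bash
python3 - <<'E'
from h import *
s=dict(np.load("w6.npz"))
g=lambda x,y,z:fray(s,200+x/3-.33,200+y/3-.33,z)
y=-0.143; ex=np.array([np.cos(y),np.sin(y),0]); ey=np.array([-np.sin(y),np.cos(y),0])
C0=g(551,214,34)
for n,p in dict(cheekin=(551,214),cheekout=(622,216),plnl=(151,271),plnr=(474,279),plfr=(459,463),sp1=(485,290),sp2=(543,293),broadin=(108,216),fence=(437,500)).items():
    w=g(*p,36 if n=="fence" else 34); print(n,np.round(w[:2],1),np.round([(w-C0)@ex,(w-C0)@ey],1))
a=g(474,279,34);b=g(151,271,34);d=a-b;print("plate yaw",np.arctan2(-d[0],d[1]),np.linalg.norm(d))
m=(a+b)/2-6*ey; t=m-30*ex; print(m,t); plan([t[0],t[1],130],y); plan([t[0],t[1],31],y)
E
```

```text
cheekin [538.9  53.3] [0. 0.]
cheekout [543.1  74.9] [ 1.  22.1]
plnl [540.4 -69.3] [  18.9 -121.1]
plnr [557.  28.] [ 21.5 -22.4]
plfr [625.8  16.5] [ 91.2 -24. ]
sp1 [561.3  31. ] [ 25.3 -18.8]
sp2 [565.3  48.8] [26.7 -0.6]
broadin [520.5 -78.4] [   0.5 -133. ]
fence [638.9   7.6] [105.5 -31. ]
plate yaw -0.169502320105784 98.7047707560264
[547.82840923 -26.54546645  34.        ] [518.13462188 -22.27007254  34.        ]
offset [-0.1524, -0.072, 0.2987] rot [0.0002, 0.0009, -0.0006] rows 3.0 1.0
offset [-0.1517, -0.0721, 0.6947] rot [0.0002, 0.0009, -0.0006] rows 5.0 1.0
```

move_arm:
  offset:
    - [-0.08,-0.07,0.1]
    - [-0.152,-0.072,0.2]
    - [-0.152,-0.072,0.3]
    - [-0.152,-0.072,0.42]
    - [-0.152,-0.072,0.54]
    - [-0.152,-0.072,0.62]
    - [-0.152,-0.072,0.68]
    - [-0.152,-0.072,0.69]
    - [-0.152,-0.072,0.69]
    - [-0.152,-0.072,0.69]
  delta_rot:
    - [0,0,0]
    - [0,0,0]
    - [0,0,0]
    - [0,0,0]
    - [0,0,0]
    - [0,0,0]
    - [0,0,0]
    - [0,0,0]
    - [0,0,0]
    - [0,0,0]
  claw: [0,0,0,0,0,0,0,0,0,0]
  newtons: 60

```text
t: 20.6
ee_pos: [520.1, -21.9, 32.0]
tcp_rot: [0.071, 0.997, -0.0, 0.001]
ft_force: [0.4, -0.1, 0.3]
finger_gap: -0.2
```

```bash
python3 - <<'E'
from h import *
st=state(); print(st["t"],st["ee_pos"],st["finger_gap"],st["tcp_rot"],st["ft_force"]); plan([518.1,-22.3,31],-.143)
E
```

```text
20.6 [520.05728534 -21.90576182  32.00537094] -0.2249021075896582 [ 7.11599987e-02  9.97464535e-01 -2.95042623e-05  8.69436873e-04] [ 0.37609823 -0.12305737  0.25358878]
offset [0.0075, -0.0027, 0.004] rot [0.0, 0.0009, 0.0003] rows 1.0 1.0
```

move_arm:
  offset:
    - [-0.02,0,0]
    - [-0.04,0,0]
    - [-0.06,0,0]
    - [-0.08,0,0]
    - [-0.09,0,0]
    - [-0.1,0,0]
    - [-0.1,0,0]
  delta_rot:
    - [0,0,0]
    - [0,0,0]
    - [0,0,0]
    - [0,0,0]
    - [0,0,0]
    - [0,0,0]
    - [0,0,0]
  claw: [0,0,0,0,0,0,0]

```text
t: 21.18
ee_pos: [542.9, -25.5, 31.1]
tcp_rot: [0.071, 0.997, 0.0, -0.001]
ft_force: [-0.4, 0.3, -0.3]
finger_gap: 0.2
```

move_arm:
  offset:
    - [-0.008,0,0]
    - [-0.016,0,0]
    - [-0.024,0,0]
    - [-0.024,0,0]
    - [-0.024,0,0]
  delta_rot:
    - [0,0,0]
    - [0,0,0]
    - [0,0,0]
    - [0,0,0]
    - [0,0,0]
  claw: [0,0,0,0,0]

```text
t: 21.6
ee_pos: [547.7, -26.1, 30.5]
tcp_rot: [0.071, 0.997, 0.0, -0.002]
ft_force: [-4.8, 1.7, -1.0]
finger_gap: -0.1
```

move_arm:
  offset:
    - [-0.008,0,0]
    - [-0.016,0,0]
    - [-0.016,0,0]
    - [-0.016,0,0]
  delta_rot:
    - [0,0,0]
    - [0,0,0]
    - [0,0,0]
    - [0,0,0]
  claw: [0,0,0,0]

```text
t: 21.93
ee_pos: [551.3, -26.6, 30.5]
tcp_rot: [0.071, 0.997, 0.0, -0.002]
ft_force: [-6.4, 0.9, -0.2]
finger_gap: 0.2
```

move_arm:
  offset:
    - [-0.008,0,0]
    - [-0.016,0,0]
    - [-0.016,0,0]
    - [-0.016,0,0]
  delta_rot:
    - [0,0,0]
    - [0,0,0]
    - [0,0,0]
    - [0,0,0]
  claw: [0,0,0,0]

```text
t: 22.27
ee_pos: [553.0, -26.8, 29.9]
tcp_rot: [0.071, 0.997, 0.0, -0.005]
ft_force: [-9.5, 1.2, 4.1]
finger_gap: 0.0
```

move_arm:
  offset:
    - [-0.008,0,0]
    - [-0.016,0,0]
    - [-0.016,0,0]
    - [-0.016,0,0]
  delta_rot:
    - [0,0,0]
    - [0,0,0]
    - [0,0,0]
    - [0,0,0]
  claw: [0,0,0,0]

```text
t: 22.6
ee_pos: [553.1, -26.6, 28.6]
tcp_rot: [0.071, 0.997, 0.001, -0.009]
ft_force: [-15.7, 1.7, 4.4]
finger_gap: -0.0
```

```bash
python3 - <<'E'
from h import *
st=state(); print(st["t"],st["ee_pos"],st["ft_force"])
s=snapshot("wrist"); t=snapshot("top"); np.savez("w7.npz",pose=s["pose"],mtx=s["mtx"])
a=cv2.resize(s["frame"][230:430,190:450],None,fx=3,fy=3,interpolation=2)
cv2.imwrite("pics/w7.png",a[:600])
cv2.imwrite("pics/t7.png",cv2.resize(t["frame"][180:300,270:390],None,fx=5,fy=5,interpolation=2))
print(state()["ft_force"])
E
```

```text
22.6 [553.0652325  -26.63373693  28.55444742] [-15.70594108   1.71279059   4.43777053]
[-14.97907679   2.26419593   5.08687482]
```

View pics/w7.png

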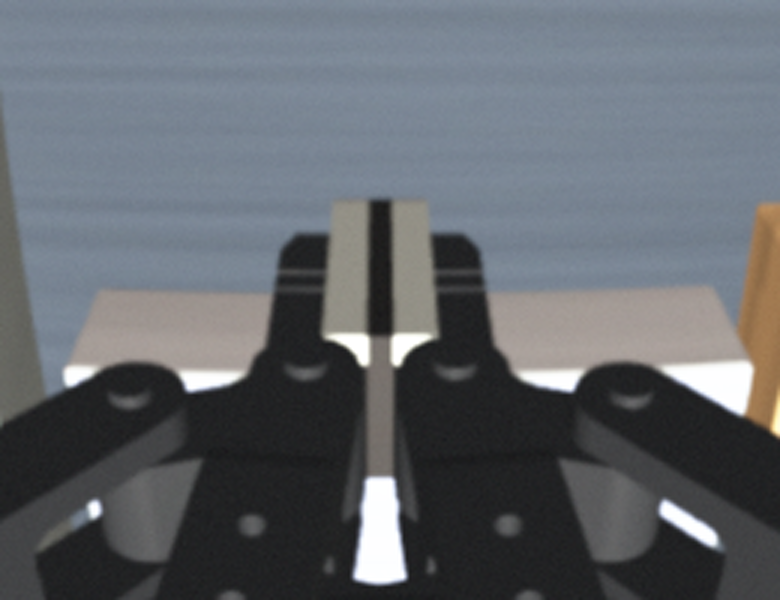

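```bash
python3 - <<'E'
from h import *
s=dict(np.load("w7.npz")); g=lambda x,y,z:fray(s,190+x/3-.33,230+y/3-.33,z)
for z,p,q in((34,(65,370),(752,363)),(10,(99,291),(711,288))):
    a=g(*p,z);b=g(*q,z);d=b-a;print(a,b,np.linalg.norm(d),np.arctan2(-d[0],d[1]))
E
```

```text
[557.4217277  -72.32496807  34.        ] [570.89990591  25.41545249  34.        ] 98.66534903751673 -0.1370334521462203
[558.45318193 -72.93703167  10.        ] [572.49494158  25.52497423  10.        ] 99.45822047332923 -0.14165577179506825
```

View pics/t7.png

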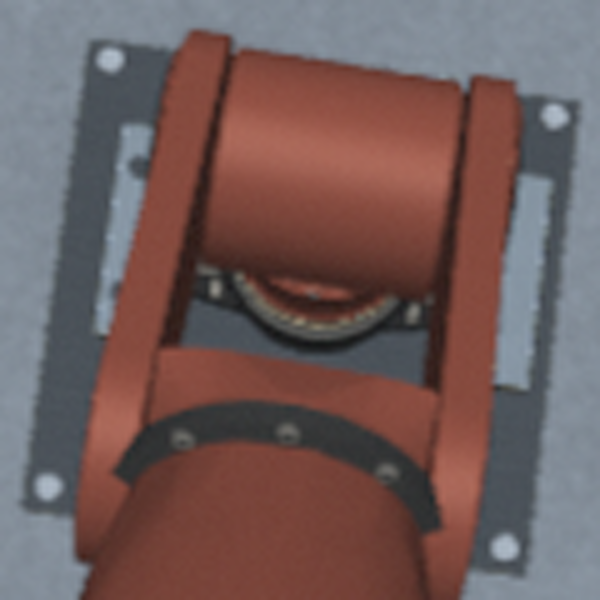

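move_arm:
  offset:
    - [-0.006,0,0]
    - [-0.006,0,0]
    - [-0.006,0,0]
    - [-0.006,0,0]
    - [-0.006,0,0]
    - [-0.006,0,0]
  delta_rot:
    - [0,0,0]
    - [0,0,0]
    - [0,0,0]
    - [0,0,0]
    - [0,0,0]
    - [0,0,0]
  claw: [0,0,0,0,0,0]

```text
t: 23.2
ee_pos: [553.1, -26.6, 28.0]
tcp_rot: [0.071, 0.997, 0.001, -0.011]
ft_force: [-18.1, 2.7, 6.4]
finger_gap: -0.0
```

```bash
python3 - <<'E'
from h import *
s=snapshot("scene")
for n in("knob_center","spacer_center","plate_center"):
    for b in boxes_of(s,n)[:4]: print(n,round(b["p"],2),np.round(world(s,b["location"])))
st=state(); print(st["t"],st["ee_pos"],st["ft_force"])
if -35<st["ft_force"][0]<-12: finish_job(); print("handed in")
E
```

```text
knob_center 0.69 [ 365. -147.   33.]
knob_center 0.58 [ 487. -315.   25.]
knob_center 0.53 [ 501. -315.   37.]
knob_center 0.45 [647. -32.  32.]
spacer_center 0.71 [611.  41.  40.]
spacer_center 0.68 [405. 215.  28.]
spacer_center 0.57 [353. 316.  29.]
plate_center 0.96 [605. -24.  36.]
23.4 [553.03936674 -26.5876148   28.03968379] [-18.79163976   1.66529902   5.84136514]
the job is handed in; nothing more can be done
handed in
```

I carried out all three steps in order and handed the job in at about 23 s, with the shut fingers still pressing the plate; no verdict was reported.

- **Knob:** I took the steel knob from the jig, lowered it until it touched the pot floor (about 13 N at most), and let it go. The last scene picture finds it in the pot, near (501, -315).
- **Spacer:** I stood the wooden spacer in the wide gap on the left and released it. It met no side force going in, and the picture after release showed it upright. It sits about 5 mm past the middle of the slim cheek, and I measured its foot about 3 mm from the plate before the push.
- **Plate:** I pushed it until it stopped moving, then pressed a little further. It was square to the jig to within about 0.01 rad. The push read about 18 N, well above the 7 N the bar takes, so the fence must carry the rest.

**Not confirmed:**
- The arm hid the fence line from the top camera, so flush contact is inferred from the forces and the stop, not seen.
- The spacer's turn measured roughly 0.08 rad off the jig from a coarse edge, within the 0.2 limit.

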